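Snap the back onto a pendant watch with case-closing pliers

ROBOT

A 7-joint arm with a two-finger parallel gripper is mounted at the origin on the work surface. World frame = base frame: x ahead of the robot, y to its left, z up, the work surface at z = 0. Lengths are in mm, angles in rad, forces in N, time in s.
With the tool pointing down it reaches from about 400 to 875 mm from the base axis. Payload 4.4 kg.
Tool frame: the origin (TCP) lies at the very end of the fingers, on their centre line; the grasp point (between the pads) lies 19 mm behind it; z points along the fingers, y is the line along which they close (so a half turn about z gives the same grasp; the last joint's range is limited). The gripper opens to 85 mm and grips with 20 to 120 N. Pads are 22 mm wide; open, the fingers measure 114 mm over their backs; the gripper's body (76 mm by 85 mm) begins 54 mm behind the grasp point. The pads swing forward as they close: fully open they stand 13 mm farther back than shut.
Start: joints at [-1.404, 0.628, 0.038, 1.517, -0.027, 0.996, -0.02], TCP at [149.931, 632.486, 231.313] pointing down, gripper open.
Joint ranges: [-3.06, 3.06], [-0.37, 2.12], [-1.25, 1.32], [0.18, 2.47], [-1.1, 4.24], [0.23, 1.98], [-2.94, 2.94]. Speed limits (rad/s): [2.57, 2.57, 3.14, 3.14, 3.14, 3.14, 3.14].

INTERFACE

Orientations are given as [roll, pitch, yaw] about the fixed x, y, z axes, in that order (R = Rz(yaw) Ry(pitch) Rx(roll)).
In Python, from cell import ctrl gives the robot as it stands.
- The arm moves only by the tool step_arm, never from a script. Its argument "series" is a list that holds one entry, the list of rows, each a list of 7 numbers: the turn, a rotation vector about the tool's x, y, z as a fraction of full scale, then the shift along the tool's x, y, z as a fraction of full scale, then the closure, from 0 (fully open) to 1 (shut). In form: [[[ax, ay, az, tx, ty, tz, gripper], ...]]. A call has 1 to 12 rows; each row shifts and turns the commanded pose from where the row before left it, along the tool's axes as they then stand; what a row does not reach is not made up. Full scale, the value 1, is 150 mm for a shift and 45 degrees for a turn. A row lasts 1/10 s, in which the tool goes at most 50 mm and 8.59 degrees, less where a joint would pass 70% of its speed; a pose out of reach is approached as far as the arm can. A call with a number of a shift or a turn outside -1 to 1 is refused whole. A call with a gripper value outside its range is refused whole. The fingers move at their own pace and stop on an object; the grip force is fixed at half the most. Time passes only in rows, so rows that do not move let the fingers close. It gives the time, the measured TCP pose, the force, the opening and the grip force at its end, in the units of the state.
- ctrl.read_state(): the state, without advancing time (a new reading comes with each control period).
- ctrl.get_image(name): name is "scene" or "top" or "wrist"; returns a dict with "img" (400x640x3 uint8, red, green, blue), "fx", "fy", "cx", "cy" (pixels), "R" (3x3) and "t" (3): a world point X has camera coordinates R X + t. Camera axes: x right, y down, z forward; pixel columns grow to the right and rows downward; lengths in mm; the calibration is good to about 2 mm. A picture is of the moment at which its call begins. There is no depth.
- ctrl.finish_job(): hands the job in; it is judged then, once.
Trained networks look in a picture, given as the dict that the camera call returned (one of the last four; its "shot" number tells which), for a name from the list of things; names that differ only in an ending like _2 or _b are one class to them, and where a whole thing is asked for, a point or a joint stands for the part that bears it (a point fixed in the world has none). Each returns a list of dicts, best first, with "score" (0 to 1); they miss things now and then, are a little off and sometimes report something else, mostly with a low value. They report only what shows in the picture. A call takes as long as a camera call. They do not tell look-alikes from the thing itself.
- ctrl.recognise(picture, thing): "centre" ([column, row] in pixels, amid what is visible of it).
The state is a dict: "clock": time; "qpos": joint angles; "qd": joint speeds; "tau": joint torques, N m; "eef_pos": TCP position; "tool_rot": TCP orientation; "force": force on the tool from outside, world axes, zero at the start; "torque": the same for the moment, N m; "width": finger opening in mm; "gripper_force": force on a finger pad.
Only numpy, scipy, OpenCV 4.12 (cv2) and the standard library are available. Lean on these libraries where they do the work, as an engineer would, in place of code of your own. Each camera call takes 0.05 s, during which the arm holds its last target. There are 200 camera calls.

TASK

Stand the watch in the nest of the case-closing pliers, with its loose back towards the pusher, and let go of it. Then squeeze the two handles together gently until the back clicks home, stop squeezing at the click so that the glass is not cracked, and let the handles spring open, leaving the closed watch in the nest. Do not press the back on with the fingers themselves, and do not push the other things on the bench about.

Things in the scene. Friction and masses are not known exactly. Their poses are not given: they have to be found in the camera images.
- watch_center (a point): Centre of the case of a round steel pendant watch, 46 mm across, 12 mm thick, 0.1 kg, standing on edge in the wooden holder. z points up to the bail, y out of the dial (glass), -y out of the back. The case bottom is 23 mm below. The press-fit back is a 34 mm disc that stands 4 mm out of the case at -y while loose and 1 mm when home.
- watch_bail (a point): Middle of the watch's bail, a flat steel loop on top of the case: 16 mm along x, 8 mm thick along y, reaching 7.5 mm above and below this point, which is 30.5 mm above the case centre; same axes. Lift the watch by it, with the fingertips kept above the case, which is thicker than the bail. Fingers must not press on the back itself.
- watch_back (a joint): How far the back is pressed into the case: 0 = loose, 0.003 m = home. Its resistance grows to 20 to 35 N some 1 mm in, then gives; past about 2 mm it draws itself home with a click and stays. Let go sooner, it springs back loose.
- holder: Dark wooden watch holder, 100 x 60 x 24 mm, fixed; origin at the centre of its underside. Its slot runs along x: floor 10 mm above the bench, 14 mm deep, 17 mm wide, 44 mm long.
- nest (a point): Where a seated watch's centre belongs: middle of the white nylon nest on the right handle's jaw, a half-round upright channel open to the top. z up, y from the pusher to the nest's floor: lower the watch in from above with its axes along these, back to the pusher. The case has about 1 mm of play each way along x and y; the mouth flares a little. No part of the jaws is over 26 mm above this point.
- handle_grip (a point): Midway between the handles of the pliers, 48 mm above the bench, 115 mm behind the pivot, where to squeeze; z up, x along the pliers from handles to jaws, y from the right handle to the left. Handles open: 63 mm over their outsides here; at the click 23 to 41 mm, by the pusher's setting. Squeezed here, the back gives at 12 to 18 N on each handle (spring: 3 to 4 N); 25 N cracks the glass.
- pliers: Case-closing pliers lying level, carried at the pivot by a fixed green bench foot; origin on the bench, x to the jaws, y to the left handle, pivot at x 30 mm. Black sleeved handles 9 mm wide, 14 mm high, sleeves from 62 to 134 mm behind the pivot, free space around and below them. Both swing freely and centre themselves between two fingers; a weak spring opens them.
- handle_left (a joint): Closing angle of the left handle (+y of the pliers): 0 = sprung open, 0.1 to 0.18 rad at the click, 0.195 at its stop. Its jaw carries the pusher, a domed white nylon button, 30 mm across, on a brass screw, facing the nest, at least 4 mm clear of the loose back when open. How far it is screwed in differs by up to 7 mm from job to job. Over 50 N of it on the watch cracks the glass.
- handle_right (a joint): Closing angle of the right handle (-y of the pliers, carries the nest): 0 = sprung fully open, 0.1 to 0.18 rad at the click, 0.195 at its stop.
- bench_block: Bystander: square steel bench block, 64 x 64 x 20 mm.
- brass_cup: Bystander: small brass cup, 56 mm across, 45 mm high.
- loupe: Bystander: black eye loupe, 34 mm across, 28 mm high.
Not all that is in view belongs to the job. Of the things like the pliers, leave any that is turquoise; of the rest the smaller one is meant. What is shaped like the part that bears watch_center but green is not meant.

How it is judged:
By the outcome, as a careful person would: the job done as asked, in the order asked, and still so for the second after the job is handed in, with the robot touching nothing.
It also fails if it takes over 64 s, if anything falls off the work surface, if the arm or the gripper's body presses on something with over 40 N, if the wrist force passes 120 N, or if a joint passes its speed limit or range.

## Working session

There is one attempt and no reset: what is moved stays moved. The work goes in short steps, Python scripts to look and compute and a tool call to move; the robot and the scene stay as the last step left them, time stands still between calls to the robot, and variables do not carry over. Pictures are saved under pics/ and viewed, at most 10 in all, crops included, and the job is handed in when it is done.

Besides the shell and the picture viewer there is one more tool, called after "Request:" in YAML: its name, and indented under it one key for each argument. step_arm: Moves the arm, as the interface text tells. Shift numbers are shares of 150 mm and turn numbers shares of 45 degrees, none past 1 either way. Its arguments: {"type":"object","properties":{"series":{"type":"array","items":{"type":"array","items":{"type":"array","items":{"type":"number","minimum":-1,"maximum":1}}}}},"required":["series"]}

```bash
mkdir -p pics; ls; cat > h.py <<'E'
from cell import ctrl
import numpy as np, cv2
def shot(name,fn=None):
    p=ctrl.get_image(name)
    if fn: cv2.imwrite('pics/'+fn,cv2.cvtColor(p['img'],cv2.COLOR_RGB2BGR))
    return p
def ray(p,uv):
    R=np.array(p['R']);t=np.array(p['t']).ravel()
    d=R.T@np.array([(uv[0]-p['cx'])/p['fx'],(uv[1]-p['cy'])/p['fy'],1.]);return -R.T@t,d
def onz(p,uv,z):
    c,d=ray(p,uv);return c+d*(z-c[2])/d[2]
def proj(p,X):
    c=np.array(p['R'])@np.array(X,float)+np.array(p['t']).ravel();return np.array([p['fx']*c[0]/c[2]+p['cx'],p['fy']*c[1]/c[2]+p['cy']])
def tri(obs):
    A=np.zeros((3,3));b=np.zeros(3)
    for p,uv in obs:
        c,d=ray(p,uv);d=d/np.linalg.norm(d);M=np.eye(3)-np.outer(d,d);A+=M;b+=M@c
    return np.linalg.solve(A,b)
E
python3 - <<'E'
from h import *
print(ctrl.read_state())
for n in ('top','scene'):
    p=shot(n,n+'1.png'); c,_=ray(p,(0,0)); print(n,c.round(),p['fx'])
    for k in ('watch_center','watch_bail','holder','nest','handle_grip','pliers'):
        print(k,[(np.round(r['centre'],1).tolist(),round(r['score'],2)) for r in ctrl.recognise(p,k)])
E
python3 -c "
import cv2,numpy as np
a=cv2.imread('pics/top1.png');b=cv2.imread('pics/scene1.png')
"
```

```text
pics
{'clock': 0.0, 'qpos': array([-1.4037711 ,  0.62933348,  0.03842676,  1.51836077, -0.02702104,
        0.99631561, -0.0199905 ]), 'qd': array([ 5.18010965e-04,  1.38242470e-03, -1.58812191e-05, -2.36209203e-04,
       -1.73676383e-04, -3.45538496e-04,  8.79613584e-04]), 'tau': array([ 5.90826003e-04, -5.63396752e+01,  1.22643180e+00, -1.93439984e+01,
        1.10182737e-02,  1.04752879e-02,  6.64794214e-06]), 'eef_pos': array([149.78533372, 631.86267953, 230.39932618]), 'tool_rot': array([-3.13969265e+00, -2.16836204e-06,  2.90877794e+00]), 'force': array([-0.55214366,  0.25602629, -0.13704498]), 'torque': array([ 0.01665021, -0.00185516, -0.03592263]), 'gripper_force': 0.0, 'width': 85.44344040488397}
top [ 441.  103. 1056.] 389.0418637744085
watch_center [([414.6, 139.4], 0.7)]
watch_bail [([417.6, 179.8], 0.46), ([413.6, 143.1], 0.46)]
holder [([414.1, 182.6], 0.64)]
nest []
handle_grip [([198.2, 159.8], 0.94), ([281.2, 190.8], 0.82), ([418.2, 252.8], 0.71)]
pliers [([280.3, 189.2], 0.78), ([200.2, 160.6], 0.72), ([418.8, 254.9], 0.66), ([348.1, 232.9], 0.41)]
scene [1199. -211.  571.] 444.07683447988785
watch_center [([218.4, 307.9], 0.66)]
watch_bail [([199.7, 255.5], 0.69)]
holder [([201.8, 271.1], 0.76), ([205.6, 255.3], 0.71)]
nest []
handle_grip [([378.4, 216.5], 0.76), ([488.0, 213.9], 0.76), ([186.1, 205.1], 0.68)]
pliers [([488.8, 213.1], 0.91), ([187.2, 199.3], 0.72), ([380.9, 214.0], 0.59)]
```

View pics/top1.png

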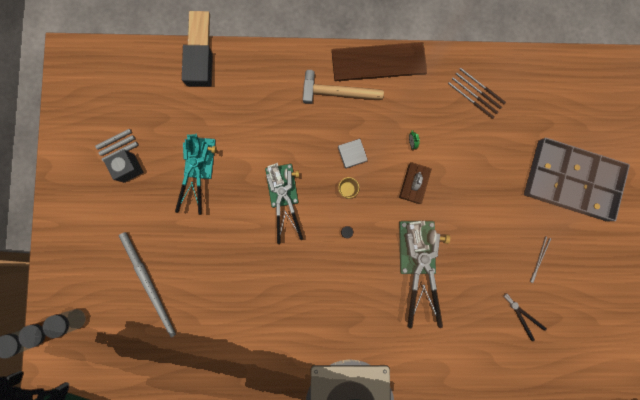

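View pics/scene1.png

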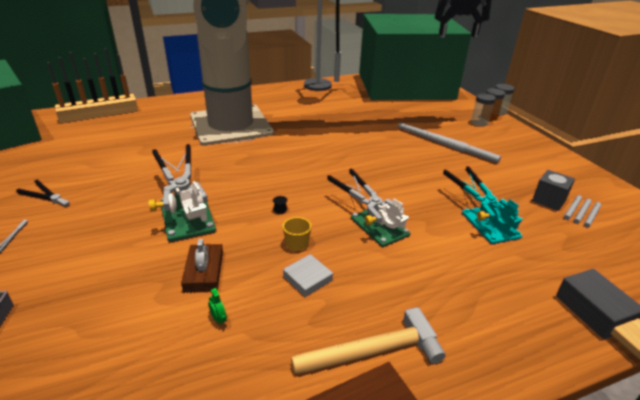

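In the top view there are three pliers: turquoise at (199,165), small at (283,195) and large at (421,260). The small, non-turquoise one at (283,195) is meant. Of the two watches, the steel one in the holder at (418,181) is meant, not the green one at (414,141). I'll confirm both in one enlarged crop.

```bash
python3 - <<'E'
from h import *
t=cv2.imread('pics/top1.png');s=cv2.imread('pics/scene1.png')
f=lambda im,x,y,w,h:cv2.resize(im[y:y+h,x:x+w],(400,300),interpolation=cv2.INTER_CUBIC)
o=np.vstack([np.hstack([f(t,230,150,120,90),f(t,378,140,80,60)]),np.hstack([f(s,320,160,100,75),f(s,150,220,100,75)])])
cv2.imwrite('pics/crop1.png',o)
p=shot('top')
for uv,z in (((418,181),50),((281,190),48),((288,224),48),((282,172),48)): print(uv,onz(p,uv,z).round(1))
E
```

```text
(418, 181) [ 585.2 -173.8   50. ]
(281, 190) [558.2 184.8  48. ]
(288, 224) [470.  165.4  48. ]
(282, 172) [605.5 183.   48. ]
```

View pics/crop1.png

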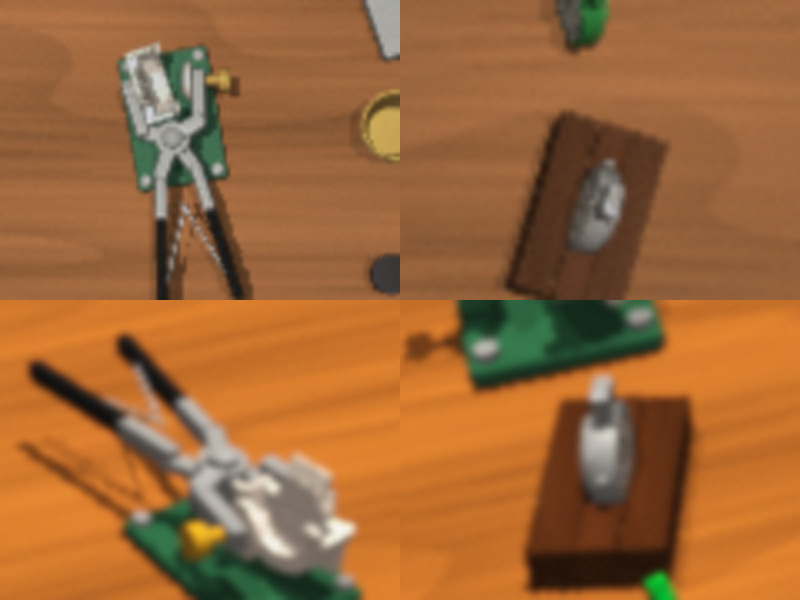

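Confirmed. The steel pliers have the nest on the +y jaw and the pusher on the −y side. The steel watch stands in the dark holder. I'm moving above the watch for a close view.

Request:
step_arm:
  series:
    - [[0, 0, 0, -0.205, -0.242, 0, 0], [0, 0, 0, -0.205, -0.242, 0, 0], [0, 0, 0, -0.205, -0.242, 0, 0], [0, 0, 0, -0.205, -0.242, 0, 0], [0, 0, 0, -0.205, -0.242, 0, 0], [0, 0, 0, -0.205, -0.242, 0, 0], [0, 0, 0, -0.205, -0.242, 0, 0], [0, 0, 0, -0.205, -0.242, 0, 0], [0, 0, 0, -0.205, -0.242, 0, 0], [0, 0, 0, -0.205, -0.242, 0, 0], [0, 0, 0, -0.205, -0.242, 0, 0], [0, 0, 0, -0.205, -0.242, 0, 0]]

```text
clock: 1.95
eef_pos: [409.3, 121.8, 231.7]
tool_rot: [3.141, 0.001, 2.909]
force: [1.5, 0.1, -0.3]
width: 85.5
gripper_force: 0.0
```

Request:
step_arm:
  series:
    - [[0, 0, 0, -0.205, -0.242, 0, 0], [0, 0, 0, -0.205, -0.242, 0, 0], [0, 0, 0, -0.205, -0.242, 0, 0], [0, 0, 0, -0.205, -0.242, 0, 0], [0, 0, 0, -0.205, -0.242, 0, 0], [0, 0, 0, -0.205, -0.242, 0, 0], [0, 0, 0, -0.205, -0.242, 0, 0], [0, 0, 0, 0, 0, 0, 0], [0, 0, 0, 0, 0, 0, 0]]

```text
clock: 2.85
eef_pos: [559.1, -174.6, 230.9]
tool_rot: [-3.142, -0.001, 2.906]
force: [0.5, 0.4, 0.3]
width: 85.2
gripper_force: 0.0
```

```bash
python3 - <<'E'
from h import *
p=shot('wrist','w1.png'); s=ctrl.read_state(); print(s['eef_pos'],s['tool_rot'],s['force'],s['clock'])
c,d=ray(p,(320,200)); print(c,d,proj(p,[585,-174,50]))
for k in ('watch_center','watch_bail','watch_back','holder'): print(k,ctrl.recognise(p,k))
E
```

```text
[ 558.89486571 -172.77566248  230.95669771] [ 3.14077700e+00 -1.13919498e-03  2.90865766e+00] [-0.71866899  0.35889227 -0.78694415] 2.9
[ 492.3446211  -158.7043503   373.73919173] [ 0.25432278 -0.05940393 -0.96533181] [325.396542   205.09963906]
watch_center [{'centre': [323.8, 204.0], 'score': 0.94}, {'centre': [343.0, 283.5], 'score': 0.82}]
watch_bail [{'centre': [324.1, 200.8], 'score': 0.76}, {'centre': [346.2, 281.6], 'score': 0.57}]
watch_back []
holder [{'centre': [314.7, 190.6], 'score': 0.69}, {'centre': [620.7, 47.2], 'score': 0.19}]
```

View pics/w1.png

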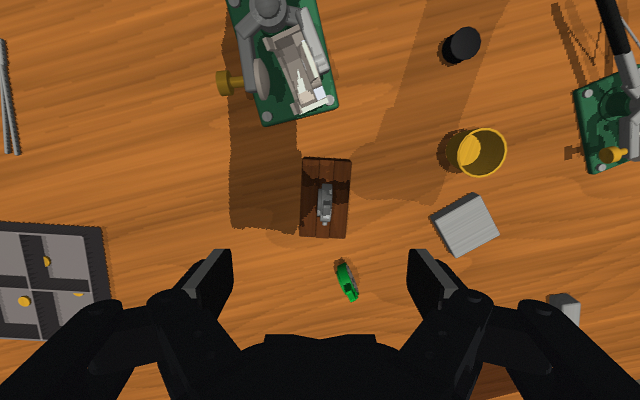

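The watch and holder are at (325,200), and the bail and dial side are too small to read. I'm going down for a closer view.

Request:
step_arm:
  series:
    - [[0, 0, 0, 0, 0, 0.25, 0], [0, 0, 0, 0, 0, 0.25, 0], [0, 0, 0, 0, 0, 0.2, 0], [0, 0, 0, 0, 0, 0, 0], [0, 0, 0, 0, 0, 0, 0]]

```text
clock: 3.6
eef_pos: [559.5, -172.8, 126.8]
tool_rot: [3.141, -0.0, 2.91]
force: [-0.2, 0.1, -0.3]
width: 85.1
gripper_force: 0.0
```

```bash
python3 - <<'E'
from h import *
p=shot('wrist','w2.png'); s=ctrl.read_state(); print(s['eef_pos'],s['tool_rot'],s['clock'],p['fx'])
u=proj(p,[585,-174,50]);print(u)
for k in ('watch_center','watch_bail','watch_back','holder'): print(k,ctrl.recognise(p,k))
im=cv2.imread('pics/w2.png'); x,y=int(u[0])-75,int(u[1])-85
print('crop off',x,y); cv2.imwrite('pics/w2c.png',cv2.resize(im[y:y+140,x:x+150],None,fx=4,fy=4,interpolation=cv2.INTER_CUBIC))
E
```

```text
[ 560.34738546 -173.26542337  127.77489163] [-3.14153983e+00  2.23298438e-03  2.90953814e+00] 3.65 292.69506359882394
[325.5073917  240.86008353]
watch_center [{'centre': [325.4, 239.5], 'score': 0.98}, {'centre': [346.6, 323.5], 'score': 0.62}]
watch_bail [{'centre': [322.7, 233.9], 'score': 0.96}, {'centre': [351.6, 326.2], 'score': 0.75}, {'centre': [314.7, 212.2], 'score': 0.32}]
watch_back [{'centre': [313.8, 237.9], 'score': 0.75}]
holder [{'centre': [314.5, 211.7], 'score': 0.88}]
crop off 250 155
```

View pics/w2c.png

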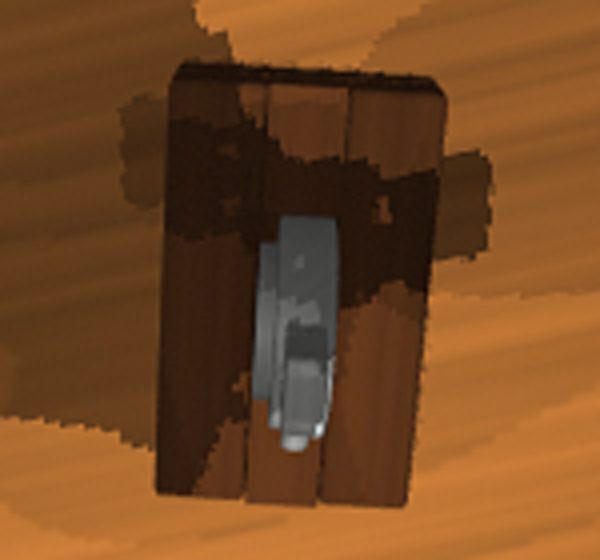

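```bash
python3 - <<'E'
from h import *
p=shot('wrist','w3.png')
f=lambda a,b:(a/4-.375+250,b/4-.375+155)
C=np.array([onz(p,f(*c),24) for c in ((175,80),(445,97),(407,505),(157,494))]);print(C.round(1)); m=C.mean(0);print('mean',m)
e=C[[0,1]]-C[[3,2]]; print(np.linalg.norm(e,axis=1),np.degrees(np.arctan2(-e[:,1],-e[:,0])))
e=C[[1,2]]-C[[0,3]]; print(np.linalg.norm(e,axis=1),np.degrees(np.arctan2(-e[:,0],e[:,1])))
for c in ((308,360),(310,403),(300,447)): print(c,onz(p,f(*c),71).round(1))
for k in ((313.8,237.9),):print(onz(p,k,40))
R=np.array(p['R']);print('watch px pred',[ (4*(proj(p,[m[0],m[1],z])-[250,155])).round() for z in (56,71)])
E
```

```text
[[ 531.9 -190.    24. ]
 [ 548.8 -134.7   24. ]
 [ 643.2 -162.4   24. ]
 [ 626.7 -219.3   24. ]]
mean [ 587.67010785 -176.58585454   24.        ]
[99.20632484 98.36166226] [-17.18050814 -16.368514  ]
[57.81239866 59.21542318] [-16.97899144 -16.15687437]
(308, 360) [ 580.8 -173.3   71. ]
(310, 403) [ 589.4 -174.8   71. ]
(300, 447) [ 597.8 -178.7   71. ]
[ 585.94487286 -184.84448399   40.        ]
watch px pred [array([296., 362.]), array([297., 395.])]
```

The back faces −y, the same sense as the pusher, so no half turn is needed. I'm moving over the bail at about (589,−175) with yaw 163.3° and partly closing.

Request:
step_arm:
  series:
    - [[0, 0, 0.076, 0, 0, 0, 0], [0, 0, 0, -0.189, 0.044, 0, 0.6], [0, 0, 0, 0, 0, 0.15, 0.7], [0, 0, 0, 0, 0, 0.15, 0.7], [0, 0, 0, 0, 0, 0, 0.7], [0, 0, 0, 0, 0, 0, 0.7], [0, 0, 0, 0, 0, 0, 0.7]]

```text
clock: 4.6
eef_pos: [589.2, -175.6, 82.7]
tool_rot: [3.142, 0.002, 2.849]
force: [-0.6, -1.1, 0.3]
width: 25.5
gripper_force: 0.0
```

```bash
python3 - <<'E'
from h import *
p=shot('wrist','w4.png'); s=ctrl.read_state(); print(s['eef_pos'],s['tool_rot'],s['clock'],s['width'])
for k in ('watch_bail','watch_center'): print(k,ctrl.recognise(p,k)[:2])
print(proj(p,[588.8,-175,63.5]),proj(p,s['eef_pos']))
im=cv2.imread('pics/w4.png')[200:380,200:440]; cv2.imwrite('pics/w4c.png',cv2.resize(im,None,fx=3,fy=3,interpolation=cv2.INTER_CUBIC))
E
```

```text
[ 589.25655609 -175.63868184   82.77149523] [3.14152767e+00 2.45462087e-03 2.84892191e+00] 4.65 25.870477913272783
watch_bail [{'centre': [350.1, 327.2], 'score': 0.78}, {'centre': [319.1, 219.4], 'score': 0.65}]
watch_center [{'centre': [319.3, 224.8], 'score': 0.95}, {'centre': [350.3, 325.5], 'score': 0.75}]
[320.70874991 239.07761971] [319.94745285 254.34963198]
```

View pics/w4c.png

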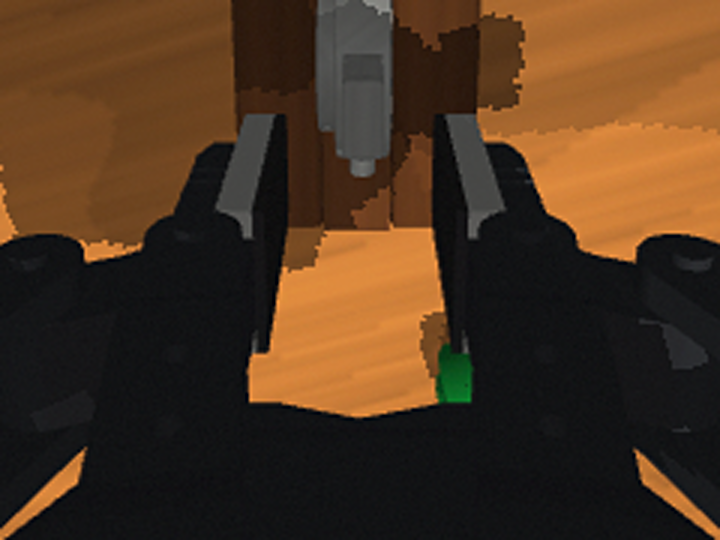

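The bail at crop (362,118) is centred between the pads. I'm descending to z = 61 and closing.

Request:
step_arm:
  series:
    - [[0, 0, 0, 0.005, 0, 0.075, 0.7], [0, 0, 0, 0, 0, 0.07, 0.7], [0, 0, 0, 0, 0, 0, 0.7], [0, 0, 0, 0, 0, 0, 1], [0, 0, 0, 0, 0, 0, 1], [0, 0, 0, 0, 0, 0, 1], [0, 0, 0, 0, 0, 0, 1], [0, 0, 0, 0, 0, 0, 1]]

```text
clock: 5.55
eef_pos: [587.6, -174.9, 59.6]
tool_rot: [3.141, -0.0, 2.849]
force: [0.4, -0.5, -0.7]
width: 5.9
gripper_force: 61.2
```

Request:
step_arm:
  series:
    - [[0, 0, 0, 0, 0, -0.1, 1], [0, 0, 0, 0, 0, -0.3, 1], [0, 0, 0, 0, 0, -0.33, 1], [0, 0, 0, 0.045, 0.3, 0, 1], [0, 0, 0, 0.045, 0.3, 0, 1], [0, 0, 0, 0.045, 0.3, 0, 1], [0, 0, 0, 0.045, 0.3, 0, 1], [0, 0, 0, 0.045, 0.3, 0, 1], [0, 0, 0, 0.045, 0.3, 0, 1], [0, 0, 0, 0.045, 0.3, 0, 1], [0, 0, 0, 0.045, 0.3, 0, 1]]

```text
clock: 6.65
eef_pos: [640.0, 186.9, 170.5]
tool_rot: [3.141, 0.001, 2.849]
force: [0.1, -0.4, -1.2]
width: 5.8
gripper_force: 61.2
```

Request:
step_arm:
  series:
    - [[0, 0, -0.16, 0, 0, 0, 1], [0, 0, -0.16, 0, 0, 0, 1], [0, 0, -0.16, 0, 0, 0, 1], [0, 0, -0.16, 0, 0, 0, 1], [0, 0, 0, 0, 0, 0, 1], [0, 0, 0, 0, 0, 0, 1], [0, 0, 0, 0, 0, 0, 1]]

```text
clock: 7.35
eef_pos: [639.8, 185.1, 169.5]
tool_rot: [-3.141, 0.0, -2.934]
force: [-0.2, 0.2, -1.9]
width: 5.8
gripper_force: 61.2
```

```bash
python3 - <<'E'
from h import *
p=shot('wrist','w5.png'); s=ctrl.read_state(); print(s['eef_pos'],s['tool_rot'],s['clock'],s['width'],s['force'])
for k in ('watch_bail','watch_center','nest','pliers','handle_grip','handle_left','handle_right'): print(k,[(np.round(r['centre'],1).tolist(),round(r['score'],2)) for r in ctrl.recognise(p,k)][:3])
im=cv2.imread('pics/w5.png'); cv2.imwrite('pics/w5c.png',cv2.resize(im[0:300,160:560],(800,600),interpolation=cv2.INTER_CUBIC))
E
```

```text
[639.77308424 185.16845514 169.34164168] [-3.14133547e+00  2.51445480e-04 -2.93305310e+00] 7.4 5.5761143024509465 [-0.37245426 -0.01660255 -1.01273094]
watch_bail [([315.6, 225.9], 0.86)]
watch_center [([318.6, 230.4], 0.67)]
nest [([0.0, 33.3], 0.43)]
pliers [([336.0, 116.3], 0.96)]
handle_grip [([332.3, 114.9], 0.8), ([542.5, 221.9], 0.7), ([139.1, 75.6], 0.59)]
handle_left [([571.1, 220.1], 0.93), ([330.6, 106.8], 0.9), ([319.6, 233.3], 0.75)]
handle_right [([555.2, 219.1], 0.87), ([343.3, 131.9], 0.71)]
```

View pics/w5c.png

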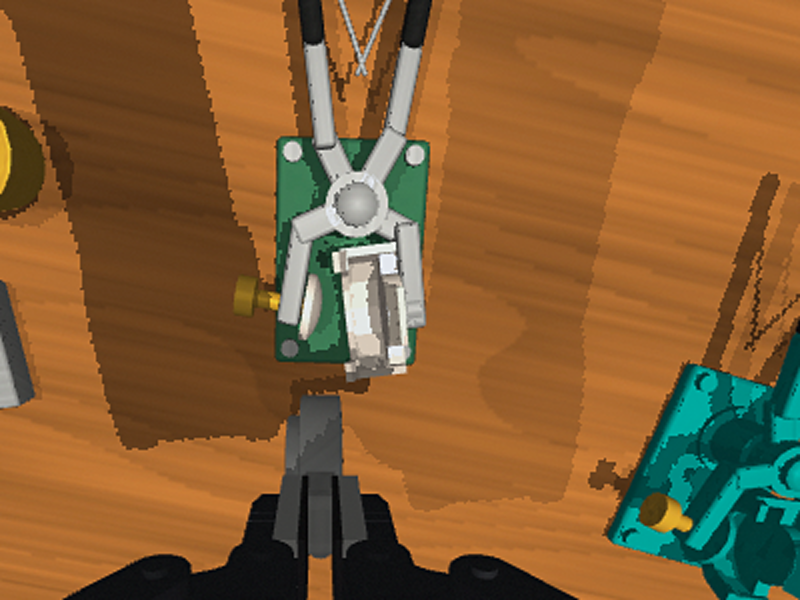

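The wrist view (crop coordinates) shows the pivot at (357,203), the pusher at (312,305) and the white nest at (375,310). The watch is held firmly. I'm taking two sideways views to triangulate the nest.

Request:
step_arm:
  series:
    - [[0, 0, 0, -0.07, 0.22, 0.1, 1], [0, 0, 0, -0.07, 0.22, 0.1, 1], [0, 0, 0, 0, 0, 0, 1], [0, 0, 0, 0, 0, 0, 1], [0, 0, 0, 0, 0, 0, 1]]

```text
clock: 8.25
eef_pos: [646.9, 252.6, 139.2]
tool_rot: [-3.14, 0.0, -2.933]
force: [-0.4, -0.8, -1.6]
width: 6.0
gripper_force: 61.2
```

```bash
python3 - <<'E'
from h import *
import pickle
p=shot('wrist','w6.png'); s=ctrl.read_state(); print(s['eef_pos'],s['tool_rot']);pickle.dump(p,open('A.pkl','wb'))
print('A',ctrl.recognise(p,'nest'),proj(p,[600,190,60]))
E
```

```text
[647.12679298 252.3525625  139.49793029] [-3.14026141e+00  5.89759222e-04 -2.93333900e+00]
A [{'centre': [233.9, 89.5], 'score': 0.5}] [250.01269767 134.16022001]
```

Request:
step_arm:
  series:
    - [[0, 0, 0, 0, -0.3, 0, 1], [0, 0, 0, 0, -0.3, 0, 1], [0, 0, 0, 0, 0, 0, 1], [0, 0, 0, 0, 0, 0, 1], [0, 0, 0, 0, 0, 0, 1]]

```text
clock: 8.85
eef_pos: [665.2, 166.9, 139.5]
tool_rot: [3.14, 0.0, -2.932]
force: [0.3, 0.2, -1.6]
width: 5.7
gripper_force: 61.2
```

```bash
python3 - <<'E'
from h import *
import pickle
q=shot('wrist','w7.png'); s=ctrl.read_state(); print(s['eef_pos'],s['tool_rot']);pickle.dump(q,open('B.pkl','wb'))
p=pickle.load(open('A.pkl','rb'))
print('B',ctrl.recognise(q,'nest'))
ims=[]
for d,f in ((p,'w6.png'),(q,'w7.png')):
    u=proj(d,[600,190,60]).round().astype(int); x,y=max(u[0]-50,0),max(u[1]-75,0); print(f,u,'off',x,y)
    ims.append(cv2.resize(cv2.imread('pics/'+f)[y:y+150,x:x+100],(400,600),interpolation=cv2.INTER_CUBIC))
cv2.imwrite('pics/ab.png',np.hstack(ims))
E
```

```text
[664.97251666 167.60162721 139.32638568] [ 3.14015244e+00  3.05374830e-04 -2.93031449e+00]
B []
w6.png [250 134] off 200 59
w7.png [368 134] off 318 59
```

View pics/ab.png

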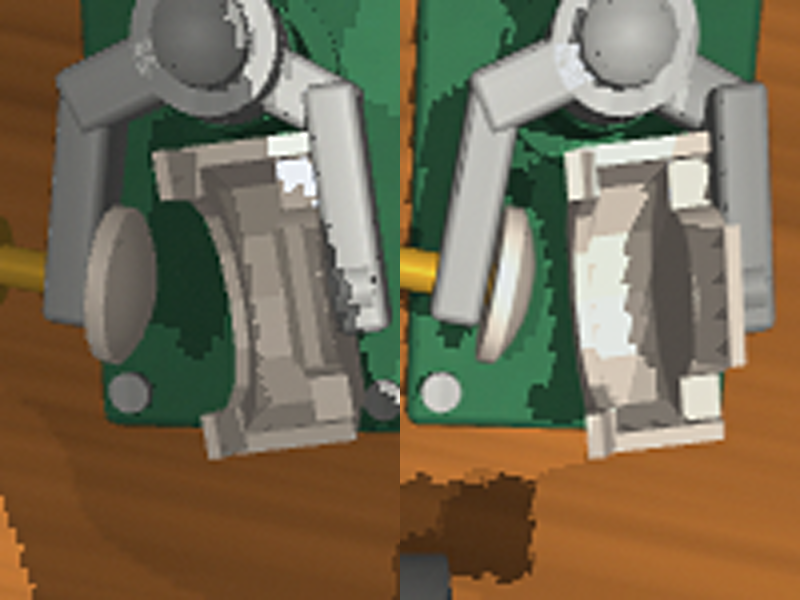

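```bash
cat > n.py <<'E'
from h import *
import pickle
p=pickle.load(open('A.pkl','rb'));q=pickle.load(open('B.pkl','rb'))
a=lambda u:(u[0]/4-.375+200,u[1]/4-.375+59); b=lambda u:((u[0]-400)/4-.375+318,u[1]/4-.375+59)
F={'rear lip outer':((152,150),(565,152)),'rear right':((309,132),(709,133)),'front lip outer':((210,460),(588,460)),'front right':((356,440),(723,438)),
'rear lip in':((160,200),(568,200)),'front lip in':((203,415),(586,415)),'front lip inner':((244,408),(614,413)),'front blk inner':((313,378),(681,378)),'front blk inner out':((317,421),(682,420)),'front blk outer':((350,373),(720,374)),
'pivot':((195,42),(630,42)),'arm tip r':((385,326),(772,328))}
for k,(u,v) in F.items():
    X=tri([(p,a(u)),(q,b(v))]); e=np.hypot(*(proj(p,X)-a(u)))
    print(k,X.round(1),'res',round(float(e),2))
E
python3 n.py
```

```text
rear lip outer [575.7 176.9  57.9] res 0.27
rear right [566.3 203.1  50.9] res 0.12
front lip outer [629.6 195.3  56.9] res 0.04
front right [620.9 221.8  50.2] res 0.22
rear lip in [583.8 179.5  58. ] res 0.02
front lip in [621.2 192.7  57. ] res 0.04
front lip inner [619.9 199.1  50.2] res 0.66
front blk inner [611.1 211.   47.4] res 0.02
front blk inner out [619.2 213.3  48.1] res 0.1
front blk outer [608.6 218.2  48.2] res 0.14
pivot [556.6 183.1  62.4] res 0.0
arm tip r [597.8 223.7  54.5] res 0.26
```

```bash
python3 - <<'E'
from h import *
import pickle
from scipy.spatial.transform import Rotation as Ro
q=pickle.load(open('B.pkl','rb')); s=ctrl.read_state(); T=Ro.from_euler('xyz',s['tool_rot']).as_matrix(); o=np.array(s['eef_pos'])
th=np.linspace(0,2*np.pi,361)
for dx in (-2,0,2):
    w=[proj(q,o+T@[dx+23*np.cos(t),y,27+23*np.sin(t)]) for t in th for y in (-6,6)]
    w=np.array(w); i=w[:,1].argmin(); print(dx,'case minrow',w[i].round(1), 'right edge col of +y face near top', w[1::2][w[1::2,1].argmin()].round(1), w[0::2][w[0::2,1].argmin()].round(1))
    bk=np.array([proj(q,o+T@[dx+17*np.cos(t),-10,27+17*np.sin(t)]) for t in th]);print('  back minrow',bk[bk[:,1].argmin()].round(1),'mincol',bk[:,0].min().round(1))
    print('  bail rear top',proj(q,o+T@[dx+8,0,-11]).round(1))
im=cv2.imread('pics/w7.png'); g=cv2.cvtColor(im,cv2.COLOR_BGR2GRAY)
print('cols 304..340'); 
for r in range(190,216,2): print(r,g[r,300:344:2])
for c in (312,318,320,324,328): print(c,'rows226-290',g[226:290:2,c])
E
```

```text
-2 case minrow [330.8 201. ] right edge col of +y face near top [330.8 201. ] [311.6 201.1]
  back minrow [305.2 210.7] mincol 303.8
  bail rear top [321.7 252.6]
0 case minrow [330.9 197.9] right edge col of +y face near top [330.9 197.9] [311.6 198. ]
  back minrow [305.2 207.6] mincol 303.7
  bail rear top [321.7 248.9]
2 case minrow [330.9 194.8] right edge col of +y face near top [330.9 194.8] [311.5 194.8]
  back minrow [305.1 204.5] mincol 303.7
  bail rear top [321.7 245.1]
cols 304..340
190 [70 71 72 73 73 75 70 68 68 70 71 71 71 73 65 55 54 54 56 56 56 57]
192 [70 70 72 71 71 71 71 67 69 67 51 71 57 50 59 52 54 54 55 53 55 57]
194 [72 52 72 72 72 53 51 53 52 48 49 50 52 52 52 54 54 55 54 54 54 55]
196 [52 55 54 55 53 54 53 54 54 50 49 48 50 50 49 48 52 52 51 54 54 53]
198 [56 56 55 55 55 57 59 59 58 57 56 56 57 57 58 49 51 51 51 51 52 52]
200 [54 54 57 56 56 64 67 68 67 65 65 65 64 64 64 50 51 51 53 51 49 51]
202 [53 55 56 55 55 70 70 72 70 70 70 68 68 71 69 63 48 48 49 67 97 49]
204 [ 55  54  55  55  53  75  75  76  73  73  73  74  73  72  71  85 104 104
 107 106 107  51]

[... 445 characters left out ...]
 53 109 107
 109 110 112 112]
312 rows226-290 [74 75 73 75 77 74  7  9  8  8 11 14  7 14 10 12 11 13  8 11 13 11 15 13
 16 16 13 14 16 16 16 15]
318 rows226-290 [ 71  76  76  75  74  58  56  57  58  57  56  67  70  69  71  69  70  69
  68  70  69  70  70  70  70  65  64 120 126 128 127 118]
320 rows226-290 [ 73  74  73  75  75  55  57  57  56  59  56  68  70  70  71  71  70  70
  70  71  71  70  70  71  71  66  64 120 125 125 127 122]
324 rows226-290 [ 71  71  73  74  77  56  58  59  60  60  58  69  71  71  71  70  68  68
  68  69  69  67  68  69  71  63 127 121 126 129 130 127]
328 rows226-290 [70 72 73 74 78 80  5  8 10  9  7  9 12 12 12 13 12 12 11 13  9 13 19 18
 19 18 21 18 20 16 18 18]
```

Request:
step_arm:
  series:
    - [[0, 0, -0.151, 0, 0, 0, 1], [0, 0, 0, 0.177, 0.175, 0, 1], [0, 0, 0, 0.176, 0.174, 0, 1], [0, 0, 0, 0, 0, 0.16, 1], [0, 0, 0, 0, 0, 0, 1], [0, 0, 0, 0, 0, 0, 1], [0, 0, 0, 0, 0, 0, 1]]

```text
clock: 9.65
eef_pos: [597.8, 199.6, 115.0]
tool_rot: [3.141, -0.0, -2.811]
force: [0.1, 0.0, -2.3]
width: 5.9
gripper_force: 75.5
```

```bash
cat > st.py <<'E'
from h import *
s=[ctrl.read_state()]
p=shot('wrist','st.png'); s.append(ctrl.read_state()); shot('top'); s.append(ctrl.read_state())
o=np.mean([x['eef_pos'] for x in s],0); print(o.round(2),s[0]['tool_rot'],s[0]['force'].round(1),s[0]['clock'])
ex=np.array([.946,.324]);ey=np.array([-.324,.946]); print("x' %.2f y' %.2f"%(o[:2]@ex,o[:2]@ey))
E
python3 st.py
```

```text
[597.84 199.29 114.86] [ 3.14121076e+00 -1.69513556e-04 -2.81141417e+00] [ 0.1  0.  -2.3] 9.65
x' 630.12 y' -5.17
```

```bash
python3 -c "
import cv2
im=cv2.imread('pics/st.png')[120:300,220:420]; cv2.imwrite('pics/stc.png',cv2.resize(im,None,fx=3.3,fy=3.3,interpolation=cv2.INTER_CUBIC))"
```

```text
(no output)
```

View pics/stc.png

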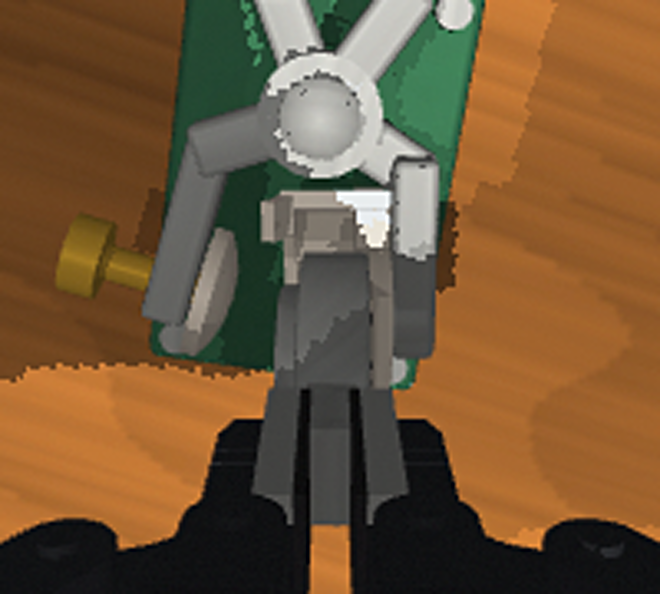

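The case at crop (333,300) lines up with the channel at (330,230). I'm lowering slowly and watching the force.

Request:
step_arm:
  series:
    - [[0, 0, 0, 0, 0, 0.06, 1], [0, 0, 0, 0, 0, 0.06, 1], [0, 0, 0, 0, 0, 0.03, 1], [0, 0, 0, 0, 0, 0, 1], [0, 0, 0, 0, 0, 0, 1]]

```text
clock: 10.25
eef_pos: [597.8, 198.2, 91.9]
tool_rot: [-3.141, -0.001, -2.813]
force: [0.1, -0.4, -2.5]
width: 6.2
gripper_force: 71.7
```

```bash
python3 st.py
```

```text
[598.05 198.26  92.25] [-3.14136773e+00 -1.41115425e-03 -2.81296095e+00] [ 0.1 -0.4 -2.5] 10.25
x' 629.99 y' -6.21
```

```bash
python3 - <<'E'
from h import *
a=[]
for i in range(8):
    ctrl.get_image('top'); s=ctrl.read_state(); a.append(np.r_[s['eef_pos'],s['force']])
a=np.array(a); print(a.mean(0).round(2),a.std(0).round(2)); m=a.mean(0)[:2]
print(m@[.946,.324],m@[-.324,.946])
E
```

```text
[ 5.9832e+02  1.9840e+02  9.2700e+01  8.0000e-02 -1.3800e+00 -1.9900e+00] [0.02 0.03 0.03 0.51 0.44 0.38]
630.2907781605214 -6.168350211561261
```

Request:
step_arm:
  series:
    - [[0, 0, 0, 0, -0.006, 0, 1], [0, 0, 0, 0, 0, 0.04, 1], [0, 0, 0, 0, 0, 0, 1], [0, 0, 0, 0, 0, 0, 1], [0, 0, 0, 0, 0, 0, 1]]

```text
clock: 11.25
eef_pos: [598.5, 198.0, 86.5]
tool_rot: [3.141, -0.0, -2.813]
force: [0.3, -0.0, -0.7]
width: 6.1
gripper_force: 71.8
```

```bash
cat > av.py <<'E'
from h import *
a=[]
for i in range(4):
    ctrl.get_image('top'); s=ctrl.read_state(); a.append(np.r_[s['eef_pos'],s['force'],s['torque']])
a=np.array(a).mean(0); print(a.round(2),s['width'],s['clock']); m=a[:2]
print(m@[.946,.324],m@[-.324,.946],s['tool_rot'])
E
python3 av.py
```

```text
[ 5.9860e+02  1.9787e+02  8.6600e+01  2.1000e-01  2.1000e-01 -1.5800e+00
 -0.0000e+00  1.0000e-02 -0.0000e+00] 5.774062430198487 11.45
630.381527846487 -6.762160140415887 [ 3.14153757e+00  2.41224250e-04 -2.81283232e+00]
```

Request:
step_arm:
  series:
    - [[0, 0, 0, 0, 0, 0.03, 1], [0, 0, 0, 0, 0, 0.02, 1], [0, 0, 0, 0, 0, 0, 1], [0, 0, 0, 0, 0, 0, 1]]

```text
clock: 11.85
eef_pos: [598.4, 197.7, 78.8]
tool_rot: [3.142, -0.0, -2.813]
force: [-0.8, -0.6, -2.1]
width: 5.5
gripper_force: 71.8
```

```bash
python3 av.py
```

```text
[ 5.9848e+02  1.9772e+02  7.9030e+01  1.9000e-01  8.0000e-02 -1.4400e+00
  0.0000e+00  0.0000e+00 -2.0000e-02] 6.073983078649023 12.05
630.2222025352113 -6.867977805186655 [ 3.14159020e+00 -4.48559512e-05 -2.81294255e+00]
```

Still free. I'm lowering 2 mm at a time to seat it.

Request:
step_arm:
  series:
    - [[0, 0, 0, 0, 0, 0.013, 1], [0, 0, 0, 0, 0, 0.007, 1], [0, 0, 0, 0, 0, 0, 1], [0, 0, 0, 0, 0, 0, 1]]

```text
clock: 12.45
eef_pos: [598.8, 197.9, 76.1]
tool_rot: [3.142, 0.001, -2.813]
force: [1.5, 1.3, -1.1]
width: 5.9
gripper_force: 71.7
```

```bash
python3 av.py
```

```text
[ 5.9880e+02  1.9784e+02  7.6080e+01  1.0900e+00  6.7000e-01 -2.0400e+00
  9.0000e-02 -3.2000e-01 -2.0000e-02] 5.917017011635017 12.65
630.5677717391852 -6.857222437314476 [ 3.14157643e+00  4.85841749e-04 -2.81286939e+00]
```

Request:
step_arm:
  series:
    - [[0, 0, 0, 0, 0, 0.01, 1], [0, 0, 0, 0, 0, 0, 1], [0, 0, 0, 0, 0, 0, 1]]

```text
clock: 12.95
eef_pos: [599.1, 197.9, 74.7]
tool_rot: [3.142, 0.001, -2.813]
force: [1.6, 0.8, -0.6]
width: 5.8
gripper_force: 71.9
```

```bash
python3 av.py
```

```text
[ 5.9907e+02  1.9794e+02  7.4780e+01  2.4100e+00  8.9000e-01 -1.8000e-01
  1.8000e-01 -5.9000e-01  1.0000e-02] 6.288487840640832 13.15
630.851237554036 -6.846819407537254 [ 3.14154368e+00  1.18549309e-03 -2.81285328e+00]
```

Contact with the nest shows and the weight is carried. I'm letting go and rising.

Request:
step_arm:
  series:
    - [[0, 0, 0, 0, 0, 0, 0.72], [0, 0, 0, 0, 0, 0, 0.72], [0, 0, 0, 0, 0, 0, 0.72], [0, 0, 0, 0, 0, 0, 0.72], [0, 0, 0, 0, 0, -0.06, 0.72], [0, 0, 0, 0, 0, -0.15, 0.72], [0, 0, 0, -0.12, 0, -0.2, 0.72], [0, 0, 0, -0.15, 0, -0.2, 0.72], [0, 0, 0, 0, 0, 0, 0.72], [0, 0, 0, 0, 0, 0, 0.72]]

```text
clock: 14.15
eef_pos: [637.2, 210.9, 167.1]
tool_rot: [3.142, 0.001, -2.813]
force: [-0.0, -0.2, 0.4]
width: 23.9
gripper_force: 0.0
```

```bash
python3 - <<'E'
from h import *
import pickle
p=shot('wrist','w8.png'); s=ctrl.read_state(); print(s['eef_pos'],s['tool_rot'],s['clock'],s['width']); pickle.dump(p,open('C.pkl','wb'))
u=proj(p,[598,198,70]); print(u)
for X in ([598.2,198,78.5],[598.2,198,63.5]): print('bail pred',proj(p,X).round(1))
for k in ('watch_bail','watch_center','watch_back','handle_grip'): print(k,[(np.round(r['centre'],1).tolist(),round(r['score'],2)) for r in ctrl.recognise(p,k)][:3])
im=cv2.imread('pics/w8.png'); im=im[0:260,200:450]; cv2.imwrite('pics/w8c.png',cv2.resize(im,None,fx=2.3,fy=2.3,interpolation=cv2.INTER_CUBIC))
E
```

```text
[635.91133222 210.47573801 165.83975277] [ 3.14155756e+00 -1.54218389e-03 -2.81289567e+00] 14.2 24.15852728546323
[319.99175355 155.26080653]
bail pred [319.9 156.8]
bail pred [319.9 154.6]
watch_bail [([317.0, 153.6], 0.65)]
watch_center [([319.6, 157.1], 0.69)]
watch_back [([312.9, 152.2], 0.51)]
handle_grip [([313.1, 104.3], 0.8), ([514.4, 236.8], 0.6)]
```

View pics/w8c.png

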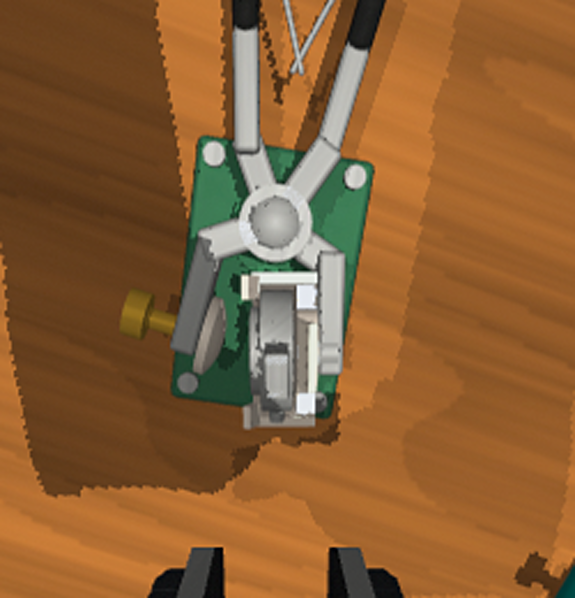

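The watch sits square in the nest with its back to the pusher; case at crop (275,345). Next I work out the handle axis from the pivot, the screws and the sleeve starts.

```bash
python3 - <<'E'
from h import *
import pickle
p=pickle.load(open('C.pkl','rb')); f=lambda u:((u[0]+.5)/2.3-.5+200,(u[1]+.5)/2.3-.5)
P=np.array([556.6,183.1])
an=lambda v:np.degrees(np.arctan2(v[1],v[0]))
pc=onz(p,f((275,221)),62)[:2];print('pivot C',pc)
s=[onz(p,f(u),55)[:2] for u in ((246,27),(363,46))]; m=(s[0]+s[1])/2; print('sleeve',s,m,an(pc-m),np.linalg.norm(pc-m),np.linalg.norm(s[0]-s[1]))
r=[onz(p,f(u),8)[:2] for u in ((213,153),(355,177),(187,382))]; print('foot side dir',an(r[2]-r[0]),'across',an(r[1]-r[0])-90)
# top cam: black sleeves
t=shot('top','t2.png'); im=t['img'].astype(int)
u0=proj(t,[447,158,55]); print('expected grip px',u0)
x,y=int(u0[0])-25,int(u0[1])-22; g=im[y:y+44,x:x+50].sum(2); 
for r_ in range(0,44,4): print(y+r_,np.where(g[r_]<110)[0]+x)
E
```

```text
pivot C [554.45245802 182.53692053]
sleeve [array([499.60591228, 153.65681238]), array([492.27229355, 192.42159772])] [495.93910291 173.03920505] 9.2196736427391 59.279164342174376 39.452383281647165
foot side dir 10.371728117085146 across 9.979571537978472
expected grip px [290.6146605  232.93816563]
210 []
214 []
218 []
222 []
226 []
230 []
234 []
238 []
242 []
246 []
250 []
```

Request:
step_arm:
  series:
    - [[0, 0, 0.099, 0, 0, 0, 0], [0, 0, 0.099, 0, 0, 0, 0], [0, 0, 0, 0.266, -0.018, 0, 0], [0, 0, 0, 0.266, -0.018, 0, 0], [0, 0, 0, 0.266, -0.018, 0, 0], [0, 0, 0, 0.266, -0.018, 0, 0], [0, 0, 0, 0.266, -0.018, 0, 0], [0, 0, 0, 0, 0, 0.2, 0], [0, 0, 0, 0, 0, 0.2, 0], [0, 0, 0, 0, 0, 0, 0], [0, 0, 0, 0, 0, 0, 0]]

```text
clock: 15.55
eef_pos: [442.4, 162.9, 106.0]
tool_rot: [-3.141, -0.001, -2.968]
force: [0.5, 0.1, 0.9]
width: 85.8
gripper_force: 0.0
```

```bash
python3 av.py; python3 - <<'E'
from h import *
p=shot('wrist','w9.png'); im=cv2.imread('pics/w9.png').astype(int)
print(ctrl.recognise(p,'handle_grip')[:2])
ax=np.array([np.cos(.1728),np.sin(.1728)]);ay=np.array([-ax[1],ax[0]]); P=np.array([555.5,182.8])
for d in (120,115,105,95,85,75,65):
    row=[]
    for yy in np.arange(-42,43,1.):
        X=np.r_[P-d*ax+yy*ay,55]; u=proj(p,X).round().astype(int)
        row.append(im[u[1],u[0]].sum() if 0<=u[1]<400 and 0<=u[0]<640 else -1)
    row=np.array(row); print(d,u,'dark at y=',np.arange(-42,43)[(row>=0)&(row<100)])
E
```

```text
[ 4.4349e+02  1.6336e+02  1.0696e+02 -0.0000e+00 -7.0000e-02  1.1000e-01
 -2.0000e-02 -1.0000e-02 -2.0000e-02] 85.53794151873511 15.75
472.4709084315431 10.844848775285527 [ 3.14112268e+00  2.12100931e-03 -2.96851994e+00]
[{'centre': [318.1, 289.2], 'score': 0.78}, {'centre': [587.1, 338.1], 'score': 0.57}]
120 [379 213] dark at y= [-32 -31 -30 -29 -28 -27 -26 -25 -24 -23  22  23  24  25  26  27  28  29
  30]
115 [379 220] dark at y= [-31 -30 -29 -28 -27 -26 -25 -24 -23 -22  21  22  23  24  25  26  27  28
  29  30]
105 [378 233] dark at y= [-30 -29 -28 -27 -26 -25 -24 -23 -22  20  21  22  23  24  25  26  27  28]
95 [377 246] dark at y= [-28 -27 -26 -25 -24 -23 -22 -21 -20  19  20  21  22  23  24  25  26]
85 [377 258] dark at y= [-26 -25 -24 -23 -22 -21 -20 -19 -18  17  18  19  20  21  22  23  24  25]
75 [376 271] dark at y= [-24 -23 -20 -19 -18 -17  15  16  17  18  19  20  21  22  23  24]
65 [375 283] dark at y= [-23 -22 -21 -18 -17 -16 -15 -13 -12 -11 -10  -9  -8  -7  -6  -5  -1   0
   4   5   6   7   8   9  10  11  12  15  16  17  22  23  24  25  26  27]
```

The handles are at ±30 mm about the tool centre, which is well centred. I'm descending around them.

Request:
step_arm:
  series:
    - [[0, 0, 0, 0, -0.003, 0.15, 0], [0, 0, 0, 0, 0, 0.15, 0], [0, 0, 0, 0, 0, 0.15, 0], [0, 0, 0, 0, 0, 0.067, 0], [0, 0, 0, 0, 0, 0, 0.1], [0, 0, 0, 0, 0, 0, 0.2], [0, 0, 0, 0, 0, 0, 0.24], [0, 0, 0, 0, 0, 0, 0.26], [0, 0, 0, 0, 0, 0, 0.26]]

```text
clock: 16.75
eef_pos: [443.2, 162.9, 29.3]
tool_rot: [3.141, 0.001, -2.968]
force: [-0.5, -1.0, 3.5]
width: 62.8
gripper_force: 2.1
```

Request:
step_arm:
  series:
    - [[0, 0, 0, 0, 0, 0, 0.28], [0, 0, 0, 0, 0, 0, 0.3], [0, 0, 0, 0, 0, 0, 0.32], [0, 0, 0, 0, 0, 0, 0.34], [0, 0, 0, 0, 0, 0, 0.36], [0, 0, 0, 0, 0, 0, 0.38], [0, 0, 0, 0, 0, 0, 0.39], [0, 0, 0, 0, 0, 0, 0.4], [0, 0, 0, 0, 0, 0, 0.41], [0, 0, 0, 0, 0, 0, 0.42], [0, 0, 0, 0, 0, 0, 0.42]]

```text
clock: 17.85
eef_pos: [442.7, 162.7, 28.5]
tool_rot: [-3.142, -0.0, -2.968]
force: [-0.0, 0.2, 3.9]
width: 49.8
gripper_force: 2.6
```

Request:
step_arm:
  series:
    - [[0, 0, 0, 0, 0, 0, 0.43], [0, 0, 0, 0, 0, 0, 0.44], [0, 0, 0, 0, 0, 0, 0.44]]

```text
clock: 18.15
eef_pos: [442.6, 162.7, 28.5]
tool_rot: [-3.142, -0.0, -2.968]
force: [-0.5, -0.5, 4.7]
width: 48.2
gripper_force: 2.6
```

Request:
step_arm:
  series:
    - [[0, 0, 0, 0, 0, 0, 0.45], [0, 0, 0, 0, 0, 0, 0.46], [0, 0, 0, 0, 0, 0, 0.46]]

```text
clock: 18.45
eef_pos: [442.6, 162.6, 28.5]
tool_rot: [-3.142, -0.0, -2.968]
force: [-0.5, 0.1, 4.3]
width: 46.3
gripper_force: 2.7
```

Request:
step_arm:
  series:
    - [[0, 0, 0, 0, 0, 0, 0.47], [0, 0, 0, 0, 0, 0, 0.48], [0, 0, 0, 0, 0, 0, 0.48]]

```text
clock: 18.75
eef_pos: [442.5, 162.6, 28.5]
tool_rot: [-3.142, -0.001, -2.968]
force: [-0.6, -0.3, 4.7]
width: 44.4
gripper_force: 2.8
```

Request:
step_arm:
  series:
    - [[0, 0, 0, 0, 0, 0, 0.49], [0, 0, 0, 0, 0, 0, 0.495], [0, 0, 0, 0, 0, 0, 0.495]]

```text
clock: 19.05
eef_pos: [442.5, 162.6, 28.5]
tool_rot: [-3.142, -0.001, -2.968]
force: [-0.2, -0.0, 4.4]
width: 43.3
gripper_force: 2.9
```

Request:
step_arm:
  series:
    - [[0, 0, 0, 0, 0, 0, 0.505], [0, 0, 0, 0, 0, 0, 0.51], [0, 0, 0, 0, 0, 0, 0.51]]

```text
clock: 19.35
eef_pos: [442.5, 162.6, 28.4]
tool_rot: [-3.142, -0.001, -2.968]
force: [-2.0, -0.3, 3.9]
width: 41.6
gripper_force: 3.0
```

Request:
step_arm:
  series:
    - [[0, 0, 0, 0, 0, 0, 0.52], [0, 0, 0, 0, 0, 0, 0.525], [0, 0, 0, 0, 0, 0, 0.525]]

```text
clock: 19.65
eef_pos: [442.5, 162.6, 28.5]
tool_rot: [-3.142, -0.001, -2.968]
force: [-1.5, -1.4, 4.9]
width: 41.0
gripper_force: 3.0
```

Request:
step_arm:
  series:
    - [[0, 0, 0, 0, 0, 0, 0.535], [0, 0, 0, 0, 0, 0, 0.54], [0, 0, 0, 0, 0, 0, 0.54]]

```text
clock: 19.95
eef_pos: [442.5, 162.6, 28.4]
tool_rot: [-3.142, -0.001, -2.968]
force: [-2.3, -0.9, 3.6]
width: 39.5
gripper_force: 3.1
```

Request:
step_arm:
  series:
    - [[0, 0, 0, 0, 0, 0, 0.55], [0, 0, 0, 0, 0, 0, 0.555], [0, 0, 0, 0, 0, 0, 0.555]]

```text
clock: 20.25
eef_pos: [442.6, 162.6, 28.5]
tool_rot: [-3.142, -0.0, -2.968]
force: [-3.2, 0.0, 3.4]
width: 38.1
gripper_force: 3.2
```

Request:
step_arm:
  series:
    - [[0, 0, 0, 0, 0, 0, 0.565], [0, 0, 0, 0, 0, 0, 0.57], [0, 0, 0, 0, 0, 0, 0.57]]

```text
clock: 20.55
eef_pos: [442.6, 162.7, 28.5]
tool_rot: [-3.142, -0.0, -2.968]
force: [-2.9, -0.9, 3.8]
width: 37.0
gripper_force: 3.3
```

Request:
step_arm:
  series:
    - [[0, 0, 0, 0, 0, 0, 0.58], [0, 0, 0, 0, 0, 0, 0.585], [0, 0, 0, 0, 0, 0, 0.585]]

```text
clock: 20.85
eef_pos: [442.6, 162.7, 28.5]
tool_rot: [3.142, -0.0, -2.968]
force: [-2.8, -0.9, 3.9]
width: 35.6
gripper_force: 3.5
```

Request:
step_arm:
  series:
    - [[0, 0, 0, 0, 0, 0, 0.59], [0, 0, 0, 0, 0, 0, 0.597], [0, 0, 0, 0, 0, 0, 0.597]]

```text
clock: 21.15
eef_pos: [442.6, 162.7, 28.5]
tool_rot: [-3.142, -0.0, -2.968]
force: [-3.0, -1.0, 3.7]
width: 34.4
gripper_force: 3.6
```

Request:
step_arm:
  series:
    - [[0, 0, 0, 0, 0, 0, 0.604], [0, 0, 0, 0, 0, 0, 0.609], [0, 0, 0, 0, 0, 0, 0.609]]

```text
clock: 21.45
eef_pos: [442.6, 162.7, 28.5]
tool_rot: [-3.142, -0.0, -2.968]
force: [-3.7, 0.1, 5.3]
width: 33.5
gripper_force: 4.2
```

Contact seems to begin (4.2 N). I'm going finer, one step per call.

Request:
step_arm:
  series:
    - [[0, 0, 0, 0, 0, 0, 0.613], [0, 0, 0, 0, 0, 0, 0.617], [0, 0, 0, 0, 0, 0, 0.617]]

```text
clock: 21.75
eef_pos: [442.6, 162.7, 28.5]
tool_rot: [3.142, -0.0, -2.968]
force: [-4.2, -0.3, 5.3]
width: 32.5
gripper_force: 4.5
```

Request:
step_arm:
  series:
    - [[0, 0, 0, 0, 0, 0, 0.621], [0, 0, 0, 0, 0, 0, 0.625], [0, 0, 0, 0, 0, 0, 0.625]]

```text
clock: 22.05
eef_pos: [442.6, 162.7, 28.6]
tool_rot: [3.142, -0.0, -2.968]
force: [-3.9, 0.0, 6.7]
width: 32.3
gripper_force: 4.7
```

Request:
step_arm:
  series:
    - [[0, 0, 0, 0, 0, 0, 0.629], [0, 0, 0, 0, 0, 0, 0.633], [0, 0, 0, 0, 0, 0, 0.633]]

```text
clock: 22.35
eef_pos: [442.5, 162.6, 28.6]
tool_rot: [3.142, -0.0, -2.968]
force: [-3.9, -0.6, 6.0]
width: 31.4
gripper_force: 5.6
```

Request:
step_arm:
  series:
    - [[0, 0, 0, 0, 0, 0, 0.637], [0, 0, 0, 0, 0, 0, 0.641], [0, 0, 0, 0, 0, 0, 0.641]]

```text
clock: 22.65
eef_pos: [442.5, 162.7, 28.7]
tool_rot: [3.142, -0.0, -2.968]
force: [-4.0, -0.4, 7.7]
width: 30.6
gripper_force: 7.2
```

Request:
step_arm:
  series:
    - [[0, 0, 0, 0, 0, 0, 0.645], [0, 0, 0, 0, 0, 0, 0.648], [0, 0, 0, 0, 0, 0, 0.648]]

```text
clock: 22.95
eef_pos: [442.5, 162.7, 28.7]
tool_rot: [3.142, -0.0, -2.968]
force: [-4.3, -0.8, 7.7]
width: 30.4
gripper_force: 9.3
```

Request:
step_arm:
  series:
    - [[0, 0, 0, 0, 0, 0, 0.652], [0, 0, 0, 0, 0, 0, 0.655], [0, 0, 0, 0, 0, 0, 0.655]]

```text
clock: 23.25
eef_pos: [442.4, 162.7, 28.8]
tool_rot: [3.141, -0.0, -2.968]
force: [-5.2, -0.9, 8.6]
width: 29.3
gripper_force: 11.5
```

Request:
step_arm:
  series:
    - [[0, 0, 0, 0, 0, 0, 0.658], [0, 0, 0, 0, 0, 0, 0.66], [0, 0, 0, 0, 0, 0, 0.66]]

```text
clock: 23.55
eef_pos: [442.4, 162.7, 28.8]
tool_rot: [3.141, -0.001, -2.968]
force: [-4.9, -0.7, 8.1]
width: 29.7
gripper_force: 13.1
```

Request:
step_arm:
  series:
    - [[0, 0, 0, 0, 0, 0, 0.663], [0, 0, 0, 0, 0, 0, 0.665], [0, 0, 0, 0, 0, 0, 0.665]]

```text
clock: 23.85
eef_pos: [442.4, 162.7, 28.9]
tool_rot: [3.141, -0.0, -2.968]
force: [-3.7, -0.9, 10.0]
width: 29.0
gripper_force: 14.6
```

Request:
step_arm:
  series:
    - [[0, 0, 0, 0, 0, 0, 0.668], [0, 0, 0, 0, 0, 0, 0.67], [0, 0, 0, 0, 0, 0, 0.67]]

```text
clock: 24.15
eef_pos: [442.4, 162.8, 28.9]
tool_rot: [3.141, -0.0, -2.968]
force: [-5.6, -1.0, 10.8]
width: 28.6
gripper_force: 16.0
```

Request:
step_arm:
  series:
    - [[0, 0, 0, 0, 0, 0, 0.673], [0, 0, 0, 0, 0, 0, 0.675], [0, 0, 0, 0, 0, 0, 0.675]]

```text
clock: 24.45
eef_pos: [442.3, 162.7, 28.9]
tool_rot: [3.141, -0.001, -2.968]
force: [-4.9, -1.2, 11.0]
width: 28.2
gripper_force: 17.0
```

Request:
step_arm:
  series:
    - [[0, 0, 0, 0, 0, 0, 0.678], [0, 0, 0, 0, 0, 0, 0.68], [0, 0, 0, 0, 0, 0, 0.68]]

```text
clock: 24.75
eef_pos: [442.3, 162.7, 28.9]
tool_rot: [3.141, -0.001, -2.968]
force: [-5.2, -0.7, 11.5]
width: 27.8
gripper_force: 17.2
```

Request:
step_arm:
  series:
    - [[0, 0, 0, 0, 0, 0, 0.683], [0, 0, 0, 0, 0, 0, 0.685], [0, 0, 0, 0, 0, 0, 0.685]]

```text
clock: 25.05
eef_pos: [442.3, 162.7, 29.0]
tool_rot: [3.141, -0.001, -2.968]
force: [-5.5, -1.0, 10.8]
width: 27.2
gripper_force: 15.5
```

Past the peak; the back is giving.

Request:
step_arm:
  series:
    - [[0, 0, 0, 0, 0, 0, 0.688], [0, 0, 0, 0, 0, 0, 0.69], [0, 0, 0, 0, 0, 0, 0.69]]

```text
clock: 25.35
eef_pos: [442.6, 162.7, 28.6]
tool_rot: [3.142, -0.0, -2.968]
force: [-3.4, -0.8, 6.1]
width: 27.0
gripper_force: 4.4
```

The force fell abruptly from 15.5 to 4.4 N, which is the spring alone, so the back has clicked home. I stop squeezing, let the handles open and back away.

Request:
step_arm:
  series:
    - [[0, 0, 0, 0, 0, 0, 0.65], [0, 0, 0, 0, 0, 0, 0.6], [0, 0, 0, 0, 0, 0, 0.55], [0, 0, 0, 0, 0, 0, 0.5], [0, 0, 0, 0, 0, 0, 0.45], [0, 0, 0, 0, 0, 0, 0.4], [0, 0, 0, 0, 0, 0, 0.35], [0, 0, 0, 0, 0, 0, 0.3], [0, 0, 0, 0, 0, 0, 0.25], [0, 0, 0, 0, 0, 0, 0.15], [0, 0, 0, 0, 0, 0, 0], [0, 0, 0, 0, 0, 0, 0]]

```text
clock: 26.55
eef_pos: [442.1, 162.5, 28.5]
tool_rot: [-3.141, -0.001, -2.968]
force: [-0.2, -1.1, -0.2]
width: 85.8
gripper_force: 0.0
```

Request:
step_arm:
  series:
    - [[0, 0, 0, 0, 0, 0, 0], [0, 0, 0, 0, 0, -0.1, 0], [0, 0, 0, 0, 0, -0.25, 0], [0, 0, 0, 0, 0, -0.3, 0], [0, 0, 0, 0, 0, -0.27, 0], [0, 0, 0, -0.3, 0, 0, 0], [0, 0, 0, -0.3, 0, 0, 0], [0, 0, 0, -0.3, 0, 0, 0], [0, 0, 0, -0.3, 0, 0, 0], [0, 0, 0, -0.13, 0, 0, 0], [0, 0, 0, 0, 0, 0, 0], [0, 0, 0, 0, 0, 0, 0]]

```text
clock: 27.75
eef_pos: [637.9, 196.8, 165.6]
tool_rot: [-3.141, -0.003, -2.968]
force: [-0.9, -0.3, 0.8]
width: 85.4
gripper_force: 0.0
```

```bash
python3 - <<'E'
from h import *
p=shot('wrist','w10.png'); s=ctrl.read_state(); print(s['eef_pos'],s['tool_rot'],s['clock'],s['force'])
for k in ('watch_bail','watch_center','watch_back'): print(k,[(np.round(r['centre'],1).tolist(),round(r['score'],2)) for r in ctrl.recognise(p,k)][:3])
print(proj(p,[598.2,198,78.5]),proj(p,[598.2,198,60]))
# profile across watch, at x' rows along nest x, z at back top (48+17) 
im=p['img'].astype(int); q=cv2.imread('pics/w8.png')[...,::-1].astype(int)
import pickle; C=pickle.load(open('C.pkl','rb'))
ex=np.array([.946,.324]);ey=np.array([-.324,.946]);N=630.4*ex-6.0*ey
for xx in (-12,-8,-4):
  z=48+np.sqrt(17**2-xx**2)
  for nm,cam,I in (('before',C,q),('after',p,im)):
    v=[]
    for yy in np.arange(-14,7.1,1):
        u=proj(cam,np.r_[N+xx*ex+yy*ey,z]); v.append(int(cv2.remap(I.sum(2).astype(np.float32),np.float32([[u[0]]]),np.float32([[u[1]]]),1)[0,0]/3))
    print(xx,nm,v)
E
```

```text
[637.48759067 196.81627305 165.95645225] [-3.14150041e+00 -2.73454791e-03 -2.96816372e+00] 27.8 [-0.2561088   0.85607676  0.10453531]
watch_bail [([329.7, 155.4], 0.83)]
watch_center [([332.5, 159.8], 0.59)]
watch_back []
[329.85975564 160.2271659 ] [329.12349513 157.4226207 ]
-12 before [34, 35, 35, 63, 120, 141, 116, 81, 155, 156, 155, 157, 144, 155, 152, 148, 151, 153, 152, 135, 91, 107]
-12 after [71, 71, 79, 64, 42, 113, 118, 114, 91, 104, 146, 147, 145, 147, 147, 145, 144, 141, 140, 140, 144, 128]
-8 before [33, 35, 33, 54, 136, 164, 162, 128, 178, 177, 174, 177, 177, 173, 170, 167, 167, 167, 167, 139, 88, 114]
-8 after [72, 74, 69, 46, 41, 107, 131, 126, 97, 128, 169, 167, 164, 165, 165, 163, 160, 157, 157, 156, 155, 134]
-4 before [45, 33, 49, 59, 140, 185, 146, 89, 171, 154, 75, 66, 67, 69, 74, 74, 73, 81, 157, 152, 91, 135]
-4 after [71, 83, 90, 46, 46, 98, 137, 137, 100, 87, 101, 97, 79, 73, 73, 69, 69, 65, 65, 102, 168, 129]
```

The strip beside the case is hard to compare from this different view, so I'm returning to the earlier viewpoint for a like-for-like check of the back.

Request:
step_arm:
  series:
    - [[0, 0, -0.099, 0, 0, 0, 0.72], [0, 0, -0.099, 0, 0, 0, 0.72], [0, 0, 0, -0.023, 0.089, 0, 0.72], [0, 0, 0, 0, 0, 0, 0.72], [0, 0, 0, 0, 0, 0, 0.72], [0, 0, 0, 0, 0, 0, 0.72]]

```text
clock: 28.55
eef_pos: [638.1, 210.8, 166.5]
tool_rot: [-3.141, -0.0, -2.813]
force: [0.5, -1.1, 0.5]
width: 24.2
gripper_force: 0.0
```

```bash
python3 - <<'E'
from h import *
import pickle
p=shot('wrist','w11.png'); s=ctrl.read_state(); print(s['eef_pos'],s['tool_rot'])
C=pickle.load(open('C.pkl','rb')); a=cv2.cvtColor(C['img'],cv2.COLOR_RGB2GRAY); b=cv2.cvtColor(p['img'],cv2.COLOR_RGB2GRAY)
# register on the fixed foot/bench
print(cv2.phaseCorrelate(np.float32(a[20:110,270:370]),np.float32(b[20:110,270:370])))
print(proj(C,[555.5,182.8,62])-proj(p,[555.5,182.8,62]))
for r in range(124,172,4): print(r,'B',a[r,296:350:1][8:46].tolist(),'\n    A',b[r,296:350][8:46].tolist())
E
```

```text
[638.13888081 210.59309967 166.46458203] [-3.14111976e+00 -2.51055748e-04 -2.81345054e+00]
((0.5614843461087986, -0.25030507386870937), 1.0154408395555283)
[-0.46890432  0.86979736]
124 B [77, 234, 229, 232, 151, 151, 153, 151, 204, 106, 101, 111, 111, 111, 111, 111, 112, 111, 111, 111, 111, 111, 111, 109, 96, 231, 228, 227, 226, 226, 226, 229, 190, 117, 67, 149, 196, 195] 
    A [27, 186, 230, 229, 195, 151, 153, 153, 179, 152, 107, 105, 114, 113, 113, 114, 114, 115, 115, 115, 115, 116, 115, 115, 111, 162, 241, 240, 239, 238, 238, 239, 243, 161, 74, 129, 172, 199]
128 B [86, 235, 231, 233, 155, 153, 154, 169, 139, 96, 106, 108, 108, 106, 105, 102, 102, 102, 100, 100, 99, 99, 95, 79, 76, 241, 235, 232, 232, 231, 232, 233, 239, 170, 96, 105, 196, 196] 
    A [79, 190, 232, 232, 198, 154, 153, 151, 227, 146, 92, 96, 108, 109, 108, 108, 105, 104, 104, 103, 102, 101, 101, 99, 92, 161, 231, 234, 232, 232, 232, 233, 234, 244, 85, 131, 173, 196]
132 B [72, 45, 50, 53, 52, 70, 104, 104, 82, 117, 136, 133, 133, 132, 131, 131, 131, 129, 129, 127, 127, 125, 128, 82, 73, 242, 236, 234, 234, 233,
[... 2904 characters left out ...]
, 104, 83, 83, 83, 127, 175, 167, 166, 170, 175, 174, 167, 172, 164, 104, 149, 135, 83, 127, 130, 130, 129, 116, 211, 232, 233, 222, 108, 82, 84, 85] 
    A [55, 55, 55, 57, 55, 53, 70, 133, 133, 135, 84, 115, 90, 83, 167, 169, 168, 170, 174, 176, 170, 169, 176, 138, 149, 114, 109, 130, 130, 126, 151, 234, 232, 236, 195, 89, 84, 85]
168 B [56, 56, 56, 55, 52, 73, 75, 74, 75, 82, 83, 109, 175, 166, 167, 169, 171, 171, 165, 169, 162, 99, 141, 103, 80, 142, 132, 129, 129, 115, 226, 232, 235, 185, 86, 82, 84, 101] 
    A [54, 56, 54, 56, 55, 53, 71, 135, 134, 136, 82, 73, 83, 77, 162, 167, 165, 168, 171, 174, 168, 166, 171, 132, 138, 139, 110, 130, 129, 127, 151, 235, 233, 240, 109, 82, 85, 101]
```

```bash
python3 - <<'E'
from h import *
a=cv2.imread('pics/w8.png')[...,::-1];b=cv2.imread('pics/w11.png')[...,::-1]
for r in range(126,190,6): print(r,'B',[tuple(int(v) for v in a[r,c]) for c in (309,310)],'case',a[r,316].tolist(),'| A',[tuple(int(v) for v in b[r,c]) for c in (312,313,314,315)],'case',b[r,318].tolist())
E
```

```text
126 B [(153, 142, 131), (161, 151, 139)] case [72, 71, 69] | A [(205, 205, 193), (160, 156, 146), (116, 108, 100), (103, 96, 90)] case [59, 60, 59]
132 B [(55, 79, 61), (110, 102, 95)] case [133, 133, 129] | A [(87, 81, 76), (88, 82, 77), (97, 91, 83), (104, 102, 99)] case [136, 135, 131]
138 B [(134, 133, 130), (131, 130, 127)] case [151, 151, 146] | A [(122, 114, 104), (114, 106, 97), (105, 103, 98), (111, 112, 108)] case [153, 153, 148]
144 B [(162, 161, 157), (159, 159, 154)] case [172, 171, 165] | A [(146, 136, 126), (148, 138, 126), (86, 85, 81), (123, 124, 120)] case [173, 172, 167]
150 B [(187, 185, 181), (188, 186, 181)] case [64, 64, 63] | A [(151, 141, 130), (153, 143, 132), (100, 97, 92), (135, 134, 130)] case [100, 100, 98]
156 B [(185, 185, 180), (181, 179, 175)] case [197, 201, 201] | A [(164, 152, 141), (165, 154, 142), (120, 117, 114), (89, 91, 87)] case [229, 234, 240]
162 B [(79, 79, 77), (151, 151, 147)] case [176, 175, 170] | A [(140, 130, 120), (141, 132, 121), (101, 97, 92), (81, 81, 78)] case [168, 168, 163]
168 B [(75, 73, 72), (75, 75, 74)] case [176, 175, 170] | A [(143, 132, 122), (144, 134, 123), (84, 82, 76), (72, 73, 72)] case [164, 162, 156]
174 B [(36, 67, 49), (115, 105, 97)] case [72, 71, 70] | A [(113, 106, 96), (105, 98, 91), (110, 102, 95), (85, 82, 77)] case [74, 77, 75]
180 B [(103, 97, 89), (102, 96, 89)] case [117, 108, 99] | A [(101, 95, 88), (128, 120, 111), (111, 104, 96), (111, 104, 96)] case [101, 93, 86]
186 B [(107, 74, 47), (108, 70, 39)] case [104, 62, 25] | A [(106, 63, 26), (105, 63, 25), (105, 62, 25), (105, 61, 26)] case [104, 61, 25]
```

The strip that was steel (neutral grey) is now beige nylon, with only about 1 mm of steel left beside the case. So the back is home, the watch is in the nest and the handles are open.

```bash
python3 -c "
from cell import ctrl
print(ctrl.finish_job())"
```

```text
the job is handed in; nothing more can be done
None
```

The watch is in the nest with its back clicked home, the handles are sprung open, and the job is handed in at about 29 s. The squeeze peaked at about 17 N per handle, below the 25 N that cracks the glass, and I saw no contact with the other things on the bench.

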